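# Lift the vial carrier off the balance for a zero check

### The job

The balance needs a zero check with nothing on its pan: swing the vial carrier's handle straight up while the carrier still stands on the pan, then lift the carrier by the handle's black grip a good 7 cm above the pan and keep holding it there over the pan, level and still - the program finishes while holding it. Be gentle: do not lean on the pan (its load cell is delicate), and keep the carrier from tipping, for the vials have settled and must all stay in their holes. Leave the balance's open cover and the things around it as they are.

Things in the scene. Friction and masses are not known exactly. Their poses are not given: they have to be found in the camera images.
- balance: white bench balance, 246 x 186 mm, fixed in place, its clear cover fixed tipped open at the back. Origin: centre of its underside, on the worktop; x from its front (keys, display) to its back, z up. Pan: 136 x 136 mm plate, top 62 mm above the worktop, centred 30 mm behind the origin; the housing in front of it is 48 mm high. A delicate load cell is under the pan
- pan_centre (a point): centre of the top face of the balance's pan (30 mm behind the balance's origin, 62 mm above the worktop); axes as the balance. The open cover, a clear upright box behind the pan, begins 87 mm behind this point, reaches 166 mm behind it with its knob, is 160 mm wide and rises to 215 mm above the worktop
- carrier: vial carrier loose on the pan on four rubber feet: teal rack (2 x 5 holes) in a steel frame, 80 mm (x) by 182 mm (y), end cheeks 70 mm high, swing handle (arms 97 mm either side of the middle); 0.71 to 0.87 kg with its six vials, whose tops are 71 mm above the origin. Origin: centre of the feet's underside; z up, x to the balance's back, y along the rack
- bail (a joint): the carrier's swing handle, a steel rod bow pivoting on the end cheeks about the carrier's y axis, 58 mm above the carrier's origin (x = 0): 0 = folded flat to the carrier's -x side (balance's front), pi/2 = straight up, pi = flat to the back. Slightly stiff (0.045 N m), stays where it is left; starts between 0.35 and 0.8
- bail_grip (a point): middle of the handle's black tube grip, 12 mm diameter, 80 mm long, parallel to the carrier's y, 95 mm from the pivot line. At handle angle a: x = -95 cos(a), z = 58 + 95 sin(a) mm in the carrier's frame (straight up: 153 mm above its origin). Take it across (fingers close along the carrier's x); it is a tube that turns freely on the rod, so the fingers need not tilt with the handle
- vial_a: capped glass vial, 17 mm across, 58 mm tall, 22 g, standing loose in one of the carrier's 20 mm square holes (26 mm deep, floor 12 mm above the carrier's origin). Origin: centre of its underside; z up
- vial_b: capped glass vial, 17 mm across, 58 mm tall, 22 g, standing loose in one of the carrier's 20 mm square holes (26 mm deep, floor 12 mm above the carrier's origin). Origin: centre of its underside; z up
- vial_c: capped glass vial, 17 mm across, 58 mm tall, 22 g, standing loose in one of the carrier's 20 mm square holes (26 mm deep, floor 12 mm above the carrier's origin). Origin: centre of its underside; z up
- vial_d: capped glass vial, 17 mm across, 58 mm tall, 22 g, standing loose in one of the carrier's 20 mm square holes (26 mm deep, floor 12 mm above the carrier's origin). Origin: centre of its underside; z up
- vial_e: capped glass vial, 17 mm across, 58 mm tall, 22 g, standing loose in one of the carrier's 20 mm square holes (26 mm deep, floor 12 mm above the carrier's origin). Origin: centre of its underside; z up
- vial_f: capped glass vial, 17 mm across, 58 mm tall, 22 g, standing loose in one of the carrier's 20 mm square holes (26 mm deep, floor 12 mm above the carrier's origin). Origin: centre of its underside; z up
- blue_cup: sample cup with a blue screw cap, 58 mm across, 72 mm tall, beside the balance, not to be disturbed. Origin: centre of its underside
- white_cup: sample cup with a white screw cap, 58 mm across, 72 mm tall, beside the balance, not to be disturbed. Origin: centre of its underside
- petri: petri dish, 95 mm across, 16 mm high, right of the balance, not to be disturbed. Origin: centre of its underside
- marker: white and red marker pen, 135 mm long, left of the balance, not to be disturbed. Origin: centre of its underside
- tweezers: steel tweezers, 144 mm long, left of the balance, not to be disturbed. Origin: centre of its underside

How it is judged (in metres and radians):
On the way, in this order (a step that is already met when the one before it is completed fails the run):
1. the handle is swung straight up (within 0.2 rad) while the carrier still stands on the pan (value of joint bail between 1.37 and 1.77 rad and z of carrier in the frame of pan_centre below 0.006 m and angle between carrier's own z axis and vertical below 0.05 rad), for 0.2 s.
2. the carrier is lifted clear of the pan, level (z of carrier in the frame of pan_centre above 0.03 m and contact force between carrier and balance below 0.05 N and angle between carrier's own z axis and vertical below 0.14 rad), for 0.2 s.
At the end, for the whole second after the job is handed in: Held by the handle's grip (TCP within 45 mm of its middle): feet 50 to 130 mm above the pan, within 60 mm of its centre, tilt under 0.09 rad, still (20 mm/s, 0.15 rad/s), not touching the balance; six vials in their holes, bystanders within 20 mm of their places (z of carrier in the frame of pan_centre between 0.05 and 0.13 m and horizontal distance between carrier and pan_centre below 0.06 m and angle between carrier's own z axis and vertical below 0.09 rad and linear speed of carrier below 0.02 m/s and angular speed of carrier below 0.15 rad/s and contact force between carrier and balance below 0.05 N and contact force between the fingers and carrier above 2 N and distance between the grasp point and bail_grip below 0.045 m and z of vial_a in the frame of carrier between 0.006 and 0.019 m and angle between each of vial_a, vial_b, vial_c, vial_d, vial_e, vial_f's own z axis and vertical below 0.3 rad and z of vial_b in the frame of carrier between 0.006 and 0.019 m and z of vial_c in the frame of carrier between 0.006 and 0.019 m and z of vial_d in the frame of carrier between 0.006 and 0.019 m and z of vial_e in the frame of carrier between 0.006 and 0.019 m and z of vial_f in the frame of carrier between 0.006 and 0.019 m and distance of each of blue_cup, white_cup, petri, marker, tweezers from where it was at the start of the episode below 0.02 m); the arm keeps its last pose, push and grip.
It fails at once if the carrier pressed on the balance with more than 25 N (its own weight is about 7.7 N) (contact force between carrier and balance above 25 N).
It fails at once if the robot pushed on the balance or its cover with more than 5 N (contact force between any of the fingers, the arm and balance above 5 N).
It fails at once if the carrier tipped by more than 0.26 rad (angle between carrier's own z axis and vertical above 0.26 rad).
It fails at once if a bystander moved by more than 20 mm (distance of any of blue_cup, white_cup, petri, marker, tweezers from where it was at the start of the episode above 0.02 m).
It also fails if it takes over 42 s, if anything falls off the work surface, if the arm or the gripper's body presses on something with over 40 N, if the wrist force passes 120 N, or if a joint passes its speed limit or range.

### The arm

A 7-joint arm with a two-finger parallel gripper is mounted at the origin on a cart in front of the work surface, level with it; the furniture and walls round the work are solid. World frame = base frame: x ahead of the robot, y to its left, z up, the work surface at z = 0. Lengths are in mm, angles in rad, forces in N, time in s.
With the tool pointing down it reaches from about 400 to 900 mm from the base axis. Payload 5.5 kg.
Tool frame: the origin (TCP) lies between the finger pads, 19 mm behind the fingertips; this is the grasp point; z points along the fingers, y is the line along which they close (so a half turn about z gives the same grasp; the last joint's range is limited). The gripper opens to 85 mm and grips with 20 to 120 N. Pads are 22 mm wide; open, the fingers measure 114 mm over their backs; the gripper's body (76 mm by 85 mm) begins 54 mm behind the grasp point. The pads swing forward as they close: fully open they stand 13 mm farther back than shut.
Start: joints at [-0.947, 0.501, -0.427, 1.55, 0.221, 1.138, -0.21], TCP at [229.428, 608.163, 250.01] pointing down, gripper open.
Joint ranges: [-2.88, 2.88], [-0.31, 2.03], [-1.54, 1.56], [0.2, 2.42], [-1.41, 4.55], [0.19, 2.02], [-2.57, 2.57]. Speed limits (rad/s): [2.57, 2.57, 3.14, 3.14, 3.14, 3.14, 3.14].

### API

Orientations are given as a unit quaternion [w, x, y, z].
In Python, from plant import read_state, camera, camera_params, job_done gives the robot as it stands. The module is installed in compiled form; this text tells all that it offers.
- The arm moves only by the tool play_rows, never from a script. Its argument "targets" is a list of rows, each a list of 5 numbers: the finger opening in mm, from 0 to 85.4, then the shift along the tool's x, y, z in mm, then the turn about the tool's z in rad. A call has 1 to 10 rows; each row is the pose to reach, as a shift and turn from the pose commanded when the call began, along the tool's axes at that moment; what a row does not reach only later rows make up. A row lasts 1/10 s, in which the tool goes at most 50 mm and 8.59 degrees, less where a joint would pass 70% of its speed; a pose out of reach is approached as far as the arm can. A call with a gripper value outside its range is refused whole. The fingers move at their own pace and stop on an object; the grip force is fixed at half the most. Time passes only in rows, so rows that repeat a pose let the fingers close. It gives the time, the measured TCP pose, the force, the opening and the grip force at its end, in the units of the state.
- read_state(): the state, without advancing time (a new reading comes with each control period).
- camera(name): name is "side" or "top" or "wrist"; returns the picture (400x640x3 uint8, red, green, blue); there is no depth.
- camera_params(name): a dict with "fx", "fy", "cx", "cy" (pixels), "origin" and "rotation" of the camera in the world; the wrist camera has in their place "tool_from_camera" (4x4, takes a point from camera to tool coordinates, whose origin is the TCP and whose axes are the flange's). Camera axes: x right, y down, z forward; pixel columns grow to the right and rows downward; lengths in mm; the calibration is good to about 2 mm. A picture is of the moment at which its call begins: read the wrist's pose just before it. camera_params takes no time and is no camera call.
- job_done(): hands the job in; it is judged then, once.
The state is a dict: "time": time; "joint_pos": joint angles; "dq": joint speeds; "effort": joint torques, N m; "tool_pos": TCP position; "tcp_rot": TCP orientation; "wrist_force": force on the tool from outside, world axes, zero at the start; "wrist_torque": the same for the moment, N m; "grip_width": opening from 0.0 (shut) to 1.0 (fully open); "grasp_force": force on a finger pad.
Only numpy, scipy, OpenCV 4.12 (cv2) and the standard library are available. Lean on these libraries where they do the work, as an engineer would, in place of code of your own. Each camera call takes 0.05 s, during which the arm holds its last target. There are 200 camera calls.

## Working session

There is one attempt and no reset: what is moved stays moved. The work goes in short steps, Python scripts to look and compute and a tool call to move; the robot and the scene stay as the last step left them, time stands still between calls to the robot, and variables do not carry over. Pictures are saved under pics/ and viewed, at most 10 in all, crops included, and the job is handed in when it is done.

Besides the shell and the picture viewer there is one more tool, called after "Request:" as name(argument=value, ...) on one line, values as JSON. play_rows: Moves the arm, as the interface text tells. Its arguments: {"type":"object","properties":{"targets":{"type":"array"}},"required":["targets"]}

```bash
mkdir -p pics; python3 - <<'E'
from plant import *
import cv2
s=read_state();print(s)
for n in("side","top"):
    cv2.imwrite(f"pics/{n}0.png",camera(n)[:,:,::-1]);print(n,camera_params(n))
print(camera_params("wrist"))
E
```

```text
{'time': 0.0, 'joint_pos': array([-0.94678961,  0.50184343, -0.42675802,  1.55142281,  0.22081235,
        1.13828608, -0.21028431]), 'dq': array([ 0.00029842,  0.00020015, -0.00025021,  0.00014635,  0.00222976,
        0.00082055,  0.00148179]), 'effort': array([ 9.44120657e-04, -5.69536221e+01, -5.81611231e+00, -2.80929744e+01,
        1.05535696e-02,  1.20590537e-02,  5.78343133e-06]), 'tool_pos': array([229.30905874, 607.52744547, 248.97045946]), 'tcp_rot': array([-1.92800914e-04,  1.79406050e-01,  9.83774650e-01, -9.32853937e-04]), 'wrist_force': array([0.48273346, 0.53727222, 0.33321537]), 'wrist_torque': array([ 0.01587012,  0.00459872, -0.01810693]), 'grasp_force': 0.0, 'grip_width': 0.9992859439276366}
side {'fx': 412.07354208563197, 'fy': 412.07354208563197, 'cx': 318.4631531359401, 'cy': 198.76678776633042, 'origin': array([  395.61097814, -1012.21535033,   743.29397814]), 'rotation': array([-0.47979246,  0.87604692, -0.04358441,  0.02100943])}
top {'fx': 519.1664505423744, 'fy': 519.1664505423744, 'cx': 318.8545332921758, 'cy': 197.36999987307848, 'origin': array([ 287.22464527,   11.74619294, 1649.21413251]), 'rotation': array([ 0.04406752, -0.69800865,  0.71331788, -0.04493962])}
{'fx': 315.5491910253288, 'fy': 315.5491910253288, 'cx': 316.04484746930154, 'cy': 195.81620332403492, 'tool_from_camera': array([[ 3.91481028e-04, -9.61719574e-01, -2.74035230e-01,
         6.96328178e+01],
       [ 9.99999729e-01,  5.47306677e-04, -4.92179865e-04,
         3.47787221e-01],
       [ 6.23320321e-04, -2.74034963e-01,  9.61719528e-01,
        -1.22610880e+02],
       [ 0.00000000e+00,  0.00000000e+00,  0.00000000e+00,
         1.00000000e+00]])}
```

View pics/top0.png

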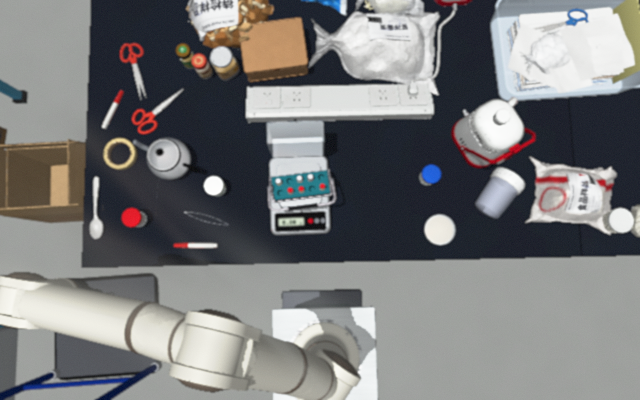

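View pics/side0.png

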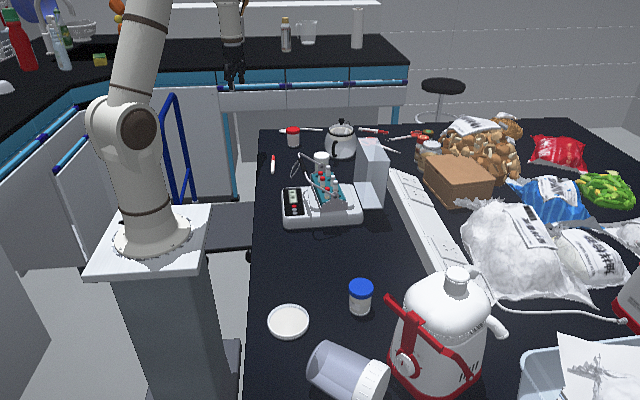

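Top: the balance is around (300,195), with the teal rack at (300,187) and the cover behind it. The white cup is at (214,185), the blue cup at (430,175) and the petri dish at (440,229). I'll measure the rack and zoom in.

```bash
cat > h.py <<'E'
from plant import *
import cv2, numpy as np
from scipy.spatial.transform import Rotation as R
def q(r): return R.from_quat([r[1],r[2],r[3],r[0]]).as_matrix()
def cam(n):
    p=camera_params(n)
    if n=="wrist":
        s=read_state();T=np.eye(4);T[:3,:3]=q(s["tcp_rot"]);T[:3,3]=s["tool_pos"];M=T@p["tool_from_camera"]
        return p,M[:3,:3],M[:3,3]
    return p,q(p["rotation"]),np.array(p["origin"])
def ray(c,px):
    p,Rm,o=c; d=Rm@np.array([(px[0]-p["cx"])/p["fx"],(px[1]-p["cy"])/p["fy"],1]);return o,d
def onz(c,px,z):
    o,d=ray(c,px);return o+d*(z-o[2])/d[2]
def pix(c,X):
    p,Rm,o=c;v=Rm.T@(np.array(X)-o);return v[0]/v[2]*p["fx"]+p["cx"],v[1]/v[2]*p["fy"]+p["cy"]
def teal(im):
    h=cv2.cvtColor(im,cv2.COLOR_RGB2HSV);m=cv2.inRange(h,(80,90,50),(100,255,255));return m
E
python3 - <<'E'
from h import *
im=cv2.imread("pics/top0.png")[:,:,::-1].copy();c=cam("top")
m=teal(im);m[:150]=0;m[230:]=0;m[:,:250]=0;m[:,350:]=0
m=cv2.morphologyEx(m,cv2.MORPH_CLOSE,np.ones((7,7)))
r=cv2.minAreaRect(cv2.findNonZero(m));print(r)
b=cv2.boxPoints(r);
for p in b: print(p,onz(c,p,62+38).round(0))
print(onz(c,r[0],100))
a=cv2.resize(im[115:240,255:345],None,fx=4.8,fy=4.8,interpolation=cv2.INTER_CUBIC)
s=cv2.imread("pics/side0.png")[:,:,::-1][125:240,270:400]
s=cv2.resize(s,None,fx=2.8,fy=2.8,interpolation=cv2.INTER_CUBIC)
o=np.zeros((600,800,3),np.uint8);o[:a.shape[0],:a.shape[1]]=a;o[:s.shape[0],432:432+s.shape[1]]=s[:,:368]
cv2.imwrite("pics/z.png",o[:,:,::-1])
E
```

```text
((300.330810546875, 185.1461639404297), (23.194494247436523, 56.18772888183594), 82.87498474121094)
[271.01544 177.1231 ] [548. 151. 100.]
[326.7693  170.15385] [566. -18. 100.]
[329.64618 193.16924] [495. -25. 100.]
[273.89233 200.13847] [478. 143. 100.]
[521.74376594  62.76097021 100.        ]
```

View pics/z.png

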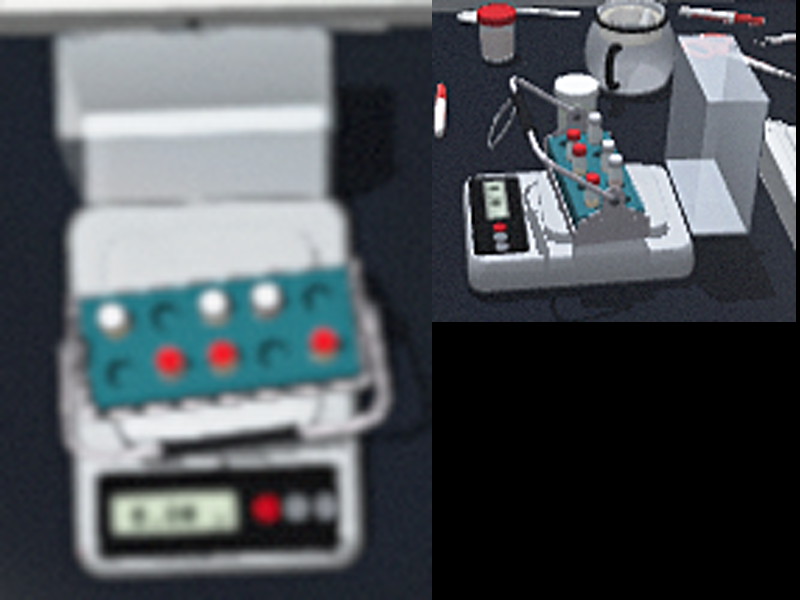

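The zoom shows the black grip from about (289,208) to (317,206) in the top view and near (304,165) in the side view. The handle is at a low angle. I'll triangulate it.

```bash
python3 - <<'E'
from h import *
ct,cs=cam("top"),cam("side")
o1,d1=ray(ct,(303.4,206.7))
for sp in [(303.9,165.4),(302.5,161),(305,169)]:
    o2,d2=ray(cs,sp)
    A=np.stack([d1,-d2],1);t=np.linalg.lstsq(A,o2-o1,rcond=None)[0];print((o1+d1*t[0]).round(1),(o2+d2*t[1]).round(1))
for a in (.35,.5,.65,.8):
    z=120+95*np.sin(a);g=onz(ct,(303.4,206.7),z);u=np.array([.994,.106]);c=np.array([521.7,62.8]);print(a,g.round(1),(g[:2]-c)@u,-95*np.cos(a))
s=read_state();Rm=q(s["tcp_rot"])
tgt=np.array([435,55,300]);print(Rm.T@(tgt-s["tool_pos"]))
print(np.degrees(np.arctan2(Rm[1,1],Rm[0,1])))
E
```

```text
[447.7  52.5 177.2] [453.3  52.6 177.8]
[446.1  52.1 192.3] [449.6  52.1 192.6]
[449.1  52.9 164.8] [456.3  52.9 165.6]
0.35 [450.4  53.2 152.6] -71.86375754959865 -89.240407720501
0.5 [449.   52.9 165.5] -73.30768489034708 -83.3703433795854
0.65 [447.7  52.5 177.5] -74.63774108420597 -75.62796086216031
0.8 [446.5  52.2 188.1] -75.82405593649217 -66.18713738798071
[-387.51951099 -444.49675263  -50.21416265]
69.33105742723136
```

Request:
play_rows(targets=[[40,-27,-30,-5,0.07],[40,-54,-60,-10,0.15],[40,-81,-90,-15,0.22],[40,-108,-120,-20,0.3],[40,-135,-150,-25,0.37],[40,-162,-180,-30,0.45],[40,-189,-210,-35,0.52],[40,-216,-240,-40,0.6],[40,-243,-265,-45,0.67],[40,-267,-295,-50,0.75]])

```text
time: 1.1
tool_pos: [375.6, 236.4, 300.1]
tcp_rot: [0.0, 0.529, 0.849, 0.0]
wrist_force: [1.4, -0.8, 0.1]
grip_width: 0.469
grasp_force: 0.0
```

```bash
cat > g.py <<'E'
import sys
from h import *
s=read_state();Rm=q(s["tcp_rot"]);t=np.array(list(map(float,sys.argv[1:4])))
print(s["time"],s["tool_pos"].round(1),"d",(Rm.T@(t-s["tool_pos"])).round(1),"yaw y",np.degrees(np.arctan2(Rm[1,1],Rm[0,1])).round(2),"F",s["wrist_force"].round(2),s["grip_width"],s["grasp_force"],"zaxis",Rm[:,2].round(3))
E
python3 g.py 448 53 300
```

```text
1.1 [375.6 236.4 300.1] d [-1.965e+02 -1.600e+01  1.000e-01] yaw y 26.17 F [ 1.38 -0.75  0.07] 0.4690371561576303 0.0 zaxis [ 0.  0. -1.]
```

Request:
play_rows(targets=[[40,-40,-3,0,0.07],[40,-80,-6,0,0.14],[40,-120,-9,0,0.21],[40,-160,-12,0,0.28],[40,-196,-16,0,0.35],[40,-196,-16,0,0.35],[40,-196,-16,0,0.35]])

```text
time: 1.8
tool_pos: [447.6, 54.5, 299.7]
tcp_rot: [-0.0, 0.668, 0.744, -0.0]
wrist_force: [0.0, 0.3, -0.3]
grip_width: 0.468
grasp_force: 0.0
```

```bash
python3 g.py 448 53 200; python3 - <<'E'
from h import *
c=cam("wrist");im=camera("wrist");cv2.imwrite("pics/w1.png",im[:,:,::-1])
for X in [(448,53,177),(522,63,100)]:print(pix(c,X))
E
```

```text
1.8 [447.6  54.5 299.7] d [-1.6  0.3 99.7] yaw y 6.2 F [ 0.03  0.25 -0.26] 0.4680570724864648 0.0 zaxis [-0.001  0.    -1.   ]
(np.float64(316.4877122450652), np.float64(197.51992029956105))
(np.float64(387.9808909960303), np.float64(175.15499872095347))
```

View pics/w1.png

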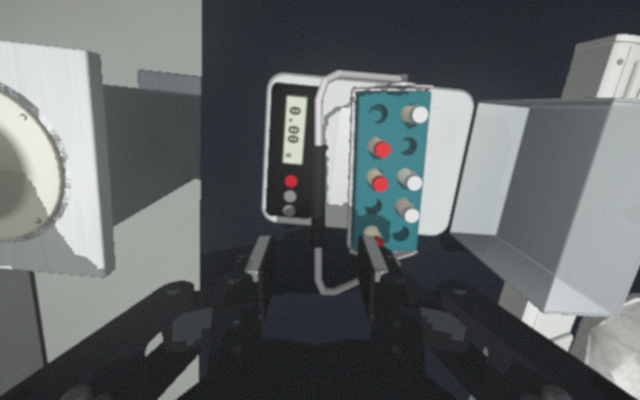

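The wrist view shows the grip along column 320, rows 147–246, parallel to the image's vertical. The rack sits at columns 356–432, rows 90–253. The yaw is right, and the grip is about 3 mm to +y in tool axes.

```bash
python3 - <<'E'
from h import *
c=cam("wrist");im=cv2.imread("pics/w1.png")[:,:,::-1].copy()
m=teal(im);m[:70]=0;m[260:]=0;m[:,:340]=0;m[:,445:]=0
m=cv2.morphologyEx(m,cv2.MORPH_CLOSE,np.ones((15,15)));r=cv2.minAreaRect(cv2.findNonZero(m));print(r)
b=[onz(c,p,100) for p in cv2.boxPoints(r)];print(np.round(b,1),np.mean(b,0))
g=im.max(2)
for row in (160,180,200,220,238):
    xs=np.where(g[row,300:345]<60)[0]+300;print(row,xs.min() if len(xs) else 0,xs.max() if len(xs) else 0,g[row,308:334:2])
print([onz(c,(320,rr),177).round(1) for rr in (146,197,246)])
E
```

```text
((390.32452392578125, 169.99314880371094), (71.82804107666016, 160.65090942382812), 2.2369790077209473)
[[495.6 -23.  100. ]
 [477.7 145.8 100. ]
 [547.3 150.9 100. ]
 [575.8 -17.5 100. ]] [524.0799474   64.06446061 100.        ]
160 304 323 [ 50  52  52  59  60  65  66  63  65 115 164 214 214]
180 300 323 [ 49  50  54  56  60  63  58  52  65 137 210 214 219]
200 300 323 [ 48  42  50  51  54  60  60  52  65 149 194 215 219]
220 312 323 [129 112  51  45  46  41  44  46  66 128 132 132 131]
238 300 344 [45 43 39 38 36 41 36 41 33 44 41 44 41]
[array([445.8,  95.7, 177. ]), array([450.5,  54.9, 177. ]), array([455.5,  12. , 177. ])]
```

Request:
play_rows(targets=[[40,0,1,0,0],[40,0,3,20,0],[40,0,3,45,0],[40,0,3,70,0],[40,0,3,95,0],[40,0,3,112,0],[40,0,3,121,0],[32,0,3,121,0],[22,0,3,121,0],[22,0,3,121,0]])

```text
time: 2.85
tool_pos: [451.6, 55.9, 180.0]
tcp_rot: [0.001, 0.667, 0.745, 0.001]
wrist_force: [0.1, -0.9, 0.8]
grip_width: 0.26
grasp_force: 0.0
```

```bash
python3 g.py 450.5 54.5 179; python3 - <<'E'
from h import *
c=cam("wrist");im=camera("wrist");t=camera("side")
o=np.zeros((400,800,3),np.uint8);o[:,:400]=im[:,130:530];o[:368,400:]=cv2.resize(t[125:240,270:395],(400,368),interpolation=cv2.INTER_CUBIC)
cv2.imwrite("pics/w2.png",o[:,:,::-1])
E
```

```text
2.85 [451.6  55.9 180. ] d [-1.2 -1.2  1. ] yaw y 6.33 F [ 0.1  -0.89  0.82] 0.25960233573718744 0.0 zaxis [ 0.002  0.    -1.   ]
```

View pics/w2.png

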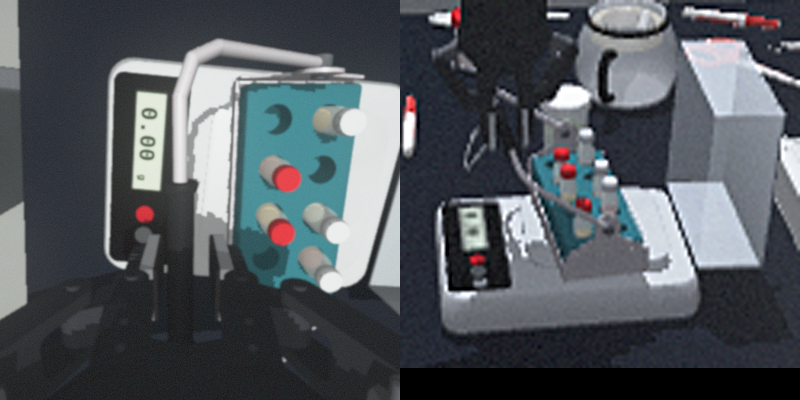

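Request:
play_rows(targets=[[22,0,5,-3,0],[22,0,12,-8,0],[22,0,20,-15,0],[22,0,30,-22,0],[22,0,40,-27,0],[22,0,50,-31,0],[22,0,60,-34,0],[22,0,68,-35,0],[22,0,74,-35,0],[22,0,74,-35,0]])

```text
time: 3.95
tool_pos: [525.1, 63.7, 213.7]
tcp_rot: [0.0, 0.667, 0.745, 0.0]
wrist_force: [-0.9, -0.3, 0.1]
grip_width: 0.257
grasp_force: 0.0
```

```bash
python3 g.py 524 64 215; python3 - <<'E'
from h import *
c=cam("wrist");im=camera("wrist");t=camera("side")
o=np.zeros((400,800,3),np.uint8);o[:,:400]=im[:,130:530];o[:368,400:]=cv2.resize(t[125:240,270:395],(400,368),interpolation=cv2.INTER_CUBIC)
cv2.imwrite("pics/w3.png",o[:,:,::-1])
m=teal(im);m[300:]=0;print(cv2.minAreaRect(cv2.findNonZero(m)))
E
```

```text
3.95 [525.1  63.7 213.7] d [ 0.4 -1.1 -1.3] yaw y 6.3 F [-0.89 -0.35  0.12] 0.2571749424765655 0.0 zaxis [ 0. -0. -1.]
((315.0, 190.5), (207.0, 96.0), 90.0)
```

View pics/w3.png

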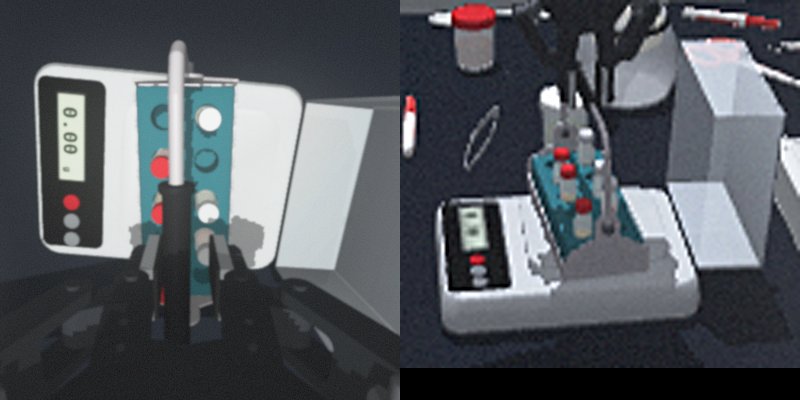

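The handle is almost upright, with the grip at column 305 against the rack centre at 315, and the carrier hasn't been disturbed. Closing on the grip.

Request:
play_rows(targets=[[16,0,0,0,0],[12,0,0,0,0],[8,0,0,0,0],[4,0,0,0,0],[0,0,0,0,0],[0,0,0,0,0],[0,0,0,0,0],[0,0,0,0,0],[0,0,0,0,0]])

```text
time: 4.95
tool_pos: [524.3, 63.7, 214.0]
tcp_rot: [-0.0, 0.667, 0.745, -0.0]
wrist_force: [-0.4, -0.6, 0.0]
grip_width: 0.115
grasp_force: 58.4
```

```bash
python3 g.py 524 64 215
```

```text
4.95 [524.3  63.7 214. ] d [ 0.4 -0.3 -1. ] yaw y 6.3 F [-0.36 -0.55  0.01] 0.11454696426857276 58.3750194311142 zaxis [-0.  0. -1.]
```

Request:
play_rows(targets=[[0,0,0,-1,0],[0,0,0,-3,0],[0,0,0,-5,0],[0,0,0,-8,0],[0,0,0,-12,0],[0,0,0,-17,0],[0,0,0,-22,0],[0,0,0,-27,0],[0,0,0,-30,0],[0,0,0,-30,0]])

```text
time: 5.95
tool_pos: [524.7, 63.7, 244.7]
tcp_rot: [0.0, 0.667, 0.745, 0.001]
wrist_force: [0.7, -1.1, -8.1]
grip_width: 0.119
grasp_force: 58.4
```

```bash
python3 - <<'E'
from h import *
s=read_state();print(s["wrist_force"],s["wrist_torque"],s["tool_pos"])
im=camera("wrist");t=camera("side")
o=np.zeros((400,800,3),np.uint8);o[:,:400]=im[:,130:530];o[:368,400:]=cv2.resize(t[125:240,270:395],(400,368),interpolation=cv2.INTER_CUBIC)
cv2.imwrite("pics/w4.png",o[:,:,::-1])
E
```

```text
[ 0.6704966  -1.05272888 -8.06798628] [ 0.0082211  -0.04249292  0.00032241] [524.72198863  63.70125143 244.70692967]
```

View pics/w4.png

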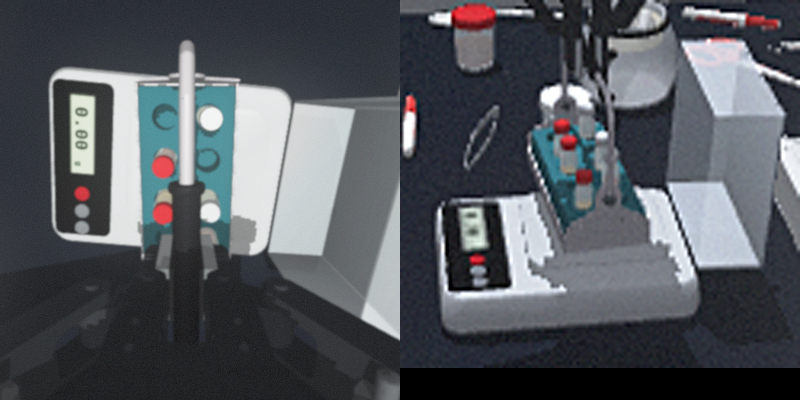

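The carrier is clear, level and carrying its full weight (8.1 N), with the grip centred over the rack. I'll raise it the rest of the way, gently.

Request:
play_rows(targets=[[0,0,0,-2,0],[0,0,0,-6,0],[0,0,0,-12,0],[0,0,0,-20,0],[0,0,0,-28,0],[0,0,0,-36,0],[0,0,0,-44,0],[0,0,0,-50,0],[0,0,0,-54,0],[0,0,0,-55,0]])

```text
time: 7.05
tool_pos: [524.6, 63.7, 299.6]
tcp_rot: [0.0, 0.667, 0.745, 0.0]
wrist_force: [0.8, 0.0, -7.1]
grip_width: 0.115
grasp_force: 58.5
```

Request:
play_rows(targets=[[0,0,0,0,0],[0,0,0,0,0],[0,0,0,0,0],[0,0,0,0,0],[0,0,0,0,0],[0,0,0,0,0],[0,0,0,0,0],[0,0,0,0,0],[0,0,0,0,0],[0,0,0,0,0]])

```text
time: 8.05
tool_pos: [524.3, 63.6, 299.0]
tcp_rot: [-0.0, 0.667, 0.745, 0.0]
wrist_force: [0.2, 0.2, -8.1]
grip_width: 0.118
grasp_force: 58.4
```

```bash
python3 - <<'E'
from h import *
s=read_state();print(s["wrist_force"],s["wrist_torque"],s["tool_pos"],s["grasp_force"],abs(s["dq"]).max())
im=camera("wrist");t=camera("side")
o=np.zeros((400,800,3),np.uint8);o[:,:400]=im[:,130:530];o[:368,400:]=cv2.resize(t[125:240,270:395],(400,368),interpolation=cv2.INTER_CUBIC)
cv2.imwrite("pics/w5.png",o[:,:,::-1])
E
```

```text
[ 0.19706635  0.23389206 -8.05430225] [-0.01861535  0.02604631  0.03279678] [524.32742155  63.64456352 298.99714176] 58.41694235801697 0.0030068070588629373
```

View pics/w5.png

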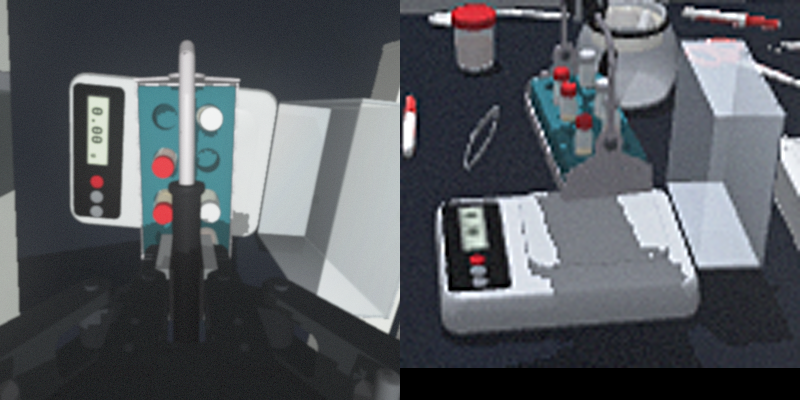

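The carrier hangs level and still about 85 mm above the pan, and the visible vials are in their holes.

```bash
python3 -c "
from plant import *
print(job_done())"
```

```text
the job is handed in; nothing more can be done
None
```

I swung the handle upright with the carrier standing on the pan, then lifted the carrier by its grip; it was held level and still about 85 mm above the pan when I handed the job in (the hand-in returned no verdict).

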